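# Roll a glazing bead home in the blasting-box window

## Robot

A 6-joint arm with a two-finger parallel gripper is mounted at the origin on a cart in front of the work surface, level with it; the furniture and walls round the work are solid. World frame = base frame: x ahead of the robot, y to its left, z up, the work surface at z = 0. Lengths are in m, angles in degrees, forces in N, time in s.
With the tool pointing down it reaches from about 0.25 to 0.725 m from the base axis. Payload 9.7 kg.
Tool frame: the origin (TCP) lies midway between the tips of the shut fingers; the grasp point (between the pads) lies 19 mm behind it; z points along the fingers, y is the line along which they close (so a half turn about z gives the same grasp; the last joint's range is limited). The gripper opens to 85 mm and grips with 20 to 120 N. Pads are 22 mm wide; open, the fingers measure 114 mm over their backs; the gripper's body (76 mm by 85 mm) begins 54 mm behind the grasp point. The pads swing forward as they close: fully open they stand 13 mm farther back than shut.
Start: joints at [-76.547, 4.979, 10.078, 95.1, 0, 90], TCP at [0.128, -0.535, 0.231] pointing down, gripper open.
Joint ranges: [-179.16, 179.16], [-48.56, 103.87], [-65.8, 70.77], [-126.05, 130.52], [-82.76, 87.17], [-180, 180]. Speed limits (degrees/s): [127.2, 127.2, 147.25, 180, 180, 180].

## Interface

Orientations are given as [roll, pitch, yaw] about the fixed x, y, z axes, in that order (R = Rz(yaw) Ry(pitch) Rx(roll)).
In Python, from workcell import * gives the robot as it stands.
- The arm moves only by the tool servo_tool, never from a script. Its argument "moves" is a list of rows, each a list of 4 numbers: the shift along the world's x, y, z in parts of the range, where 1.0 means 60 cm, then the turn about the world's z in normalised numbers (1 is pi rad). A call has 1 to 20 rows; each row is the pose to reach, as a shift and turn from the pose commanded when the call began; what a row does not reach only later rows make up. A row lasts 1/12 s, in which the tool goes at most 41.7 mm and 7.16 degrees, less where a joint would pass 70% of its speed; a pose out of reach is approached as far as the arm can. A call with a gripper value outside its range is refused whole. "claw" is the closure, from 0 (fully open) to 1 (shut), set as the call begins (left out, the last holds). The fingers move at their own pace and stop on an object; "force" is the grip in N (left out, the last holds). Time passes only in rows, so rows that repeat a pose let the fingers close. It gives the time, the measured TCP pose, the force, the opening and the grip force at its end, in the units of the state.
- get_obs(): the state, without advancing time (a new reading comes with each control period).
- camera(name): name is "scene" or "top" or "wrist"; returns the picture (400x640x3 uint8, red, green, blue); there is no depth.
- get_calibration(name): a dict with "fx", "fy", "cx", "cy" (pixels), "k1" (the pictures are not rectified: a ray, as slopes to the right and down, at radius r is drawn at 1 + k1 r^2 times it, then the intrinsics apply), "rvec" (rotation vector, rad) and "tvec" (3), from world to camera coordinates, as OpenCV has them; the wrist camera has in their place "tool_from_camera" (4x4, takes a point from camera to tool coordinates, whose origin is the TCP and whose axes are the flange's). Camera axes: x right, y down, z forward; pixel columns grow to the right and rows downward; lengths in m; the calibration is good to about 2 mm. A picture is of the moment at which its call begins: read the wrist's pose just before it. get_calibration takes no time and is no camera call.
- job_done(): hands the job in; it is judged then, once.
The state is a dict: "time": time; "q": joint angles; "qd": joint speeds; "joint_efforts": joint torques, N m; "ee_pos": TCP position; "tcp_rot": TCP orientation; "wrist_force": force on the tool from outside, world axes, zero at the start; "torque": the same for the moment, N m; "opening": finger opening in m; "grasp_force": force on a finger pad.
Only numpy, scipy, OpenCV 4.12 (cv2) and the standard library are available. Lean on these libraries where they do the work, as an engineer would, in place of code of your own. Each camera call takes 0.05 s, during which the arm holds its last target. There are 200 camera calls.

## Task

The near bead that holds the pane in the blasting-box window is only started at its left-hand corner. Take the hand roller from its stand and roll the bead down, from the started end to the loose end, firmly enough that every section goes home level with the beads on the other sides, but never press on the window with more than 25 N, or the pane cracks. Then stand the roller upright in its stand again, fully down; keep fingers off the bead and leave the casts and other things where they are.

Things in the scene. Friction and masses are not known exactly. Their poses are not given: they have to be found in the camera images.
- box_window: Viewing window of the blasting box, lying on four screw feet with rubber soles, fixed; aluminium frame 240 mm (y) by 170 mm (x), clear pane, grey beads of 18 mm sections on all four sides. Origin: its middle, on the worktop; z up, x away from the robot, y to the robot's left. Nominally the frame's face (with its corners) is 36 mm above the worktop, beads that are home 37 mm.
- bead_start (a point): Started (left) end of the near bead, top of the bead when home: x -73 mm, y +90 mm, z 37 mm of the window. The bead runs straight from here to bead_end, 180 mm, and is 11 mm wide; loose sections stand up to 3 mm higher. x and y are true, the height is only nominal (see bead_end).
- bead_end (a point): Loose (right) end of the near bead: x -73 mm, y -90 mm, z 37 mm of the window. The feet are screwed out unevenly: the whole frame may be 5 mm higher or lower than nominal, and each end of the bead a further 5 mm up with the other 5 mm down; no pose given here shows it, so feel for it.
- roller: Hand roller, about 280 g: steel wheel 40 mm in diameter, 20 mm wide, in a fork 30 mm wide; above it a steel plate 44 x 56 mm (48 to 52 mm high) and an upright wooden block grip, 46 mm along x, 24 mm along y, 52 to 98 mm high. Origin: underside of the wheel; z up through the grip, y along the axle (grip it across y), it rolls along x, both ways alike. It starts upright in its stand.
- roller_wheel (a joint): Turning angle of the roller's wheel in its fork, 0 at the start; runs freely; 1 rad is 20 mm of rolling.
- stand: Grey plastic roller stand, fixed, base 78 x 64 mm, 56 mm high. Origin: middle of its underside, z up. Open-topped well 45 mm long (x, for the wheel) by 36 mm wide (y, for the fork, with sloping lead-in to 42 mm); the roller's plate rests on its two side walls (28 mm long, 56 mm high). Home, the roller's origin is 8 mm above the stand's origin, its x along the stand's x, either way round.
- cast_tall: Ochre full dental cast, 64x63x37 mm, bystander; origin under its middle.
- cast_sawn: Sawn dental cast, 58x63x34 mm, bystander; origin under its middle.
- cast_white: White printed arch, 60x64x22 mm, bystander; origin under its middle.
- wax_ring: Red sprue ring with a post, 51x51x49 mm, bystander; origin under its middle.
- die_small: Small single-tooth die, 9x10x24 mm, standing, bystander; origin under its middle.
- cast_1: Gypsum cast with a plug, 65x67x34 mm, bystander; origin under its middle.
- scan_tray: Black scan tray, 60x114x24 mm, bystander; origin under its middle.
- spatula: Flat wooden spatula, 120x12x5 mm, bystander; origin under its middle.
- bead0 (a joint): How far section 0 of the near bead is pressed in (m): 0 = 3 mm proud, 0.003 = home. Rigid section 18 mm long, centre at y = +81 mm of the window (the started end, already home).
- bead1 (a joint): How far section 1 of the near bead is pressed in (m): 0 = 3 mm proud, 0.003 = home. Rigid section 18 mm long, centre at y = +63 mm of the window. Each section has its own snap fit: it does not move under less than 8 N, needs about 13 N straight on it to go home, and then stays.
- bead2 (a joint): How far section 2 of the near bead is pressed in (m): 0 = 3 mm proud, 0.003 = home. Rigid section 18 mm long, centre at y = +45 mm of the window. Riding on to a section that stands proud also pushes the wheel back along the bead, which adds to the force on the window.
- bead3 (a joint): How far section 3 of the near bead is pressed in (m): 0 = 3 mm proud, 0.003 = home. Rigid section 18 mm long, centre at y = +27 mm of the window.
- bead4 (a joint): How far section 4 of the near bead is pressed in (m): 0 = 3 mm proud, 0.003 = home. Rigid section 18 mm long, centre at y = +9 mm of the window.
- bead5 (a joint): How far section 5 of the near bead is pressed in (m): 0 = 3 mm proud, 0.003 = home. Rigid section 18 mm long, centre at y = -9 mm of the window.
- bead6 (a joint): How far section 6 of the near bead is pressed in (m): 0 = 3 mm proud, 0.003 = home. Rigid section 18 mm long, centre at y = -27 mm of the window.
- bead7 (a joint): How far section 7 of the near bead is pressed in (m): 0 = 3 mm proud, 0.003 = home. Rigid section 18 mm long, centre at y = -45 mm of the window.
- bead8 (a joint): How far section 8 of the near bead is pressed in (m): 0 = 3 mm proud, 0.003 = home. Rigid section 18 mm long, centre at y = -63 mm of the window.
- bead9 (a joint): How far section 9 of the near bead is pressed in (m): 0 = 3 mm proud, 0.003 = home. Rigid section 18 mm long, centre at y = -81 mm of the window, the loose end.
Mind the look-alikes: they are no part of the job. Leave any purple look-alike of the roller alone.

How it is judged (in metres and radians):
On the way, in this order (a step that is already met when the one before it is completed fails the run):
1. The roller is lifted clear out of its stand (z of roller in the frame of stand above 0.06 m), for 0.1 s.
2. Rolled from the started end: the first half of the bead (sections 0 to 4) is home while the last two sections still stand proud (value of joint each of bead0, bead1, bead2, bead3, bead4 above 0.0023 m and value of joint each of bead8, bead9 below 0.0015 m), for 0.05 s.
3. All ten sections are home and the wheel has rolled (at least 60 mm, not merely been stamped along) (value of joint each of bead0, bead1, bead2, bead3, bead4, bead5, bead6, bead7, bead8, bead9 above 0.0023 m and (value of joint roller_wheel above 3 rad or value of joint roller_wheel below -3 rad)), for 0.1 s.
At the end, for the whole second after the job is handed in: All ten sections of the near bead are home (less than 0.7 mm proud); the roller stands released, upright (within 0.15 rad) and at rest hanging by its plate in its stand, its origin within 8 mm of the stand's axis and less than 11.5 mm above the stand's underside (value of joint each of bead0, bead1, bead2, bead3, bead4, bead5, bead6, bead7, bead8, bead9 above 0.0023 m and horizontal distance between roller and stand below 0.008 m and z of roller in the frame of stand below 0.0115 m and angle between roller's own z axis and vertical below 0.15 rad and linear speed of roller below 0.02 m/s and contact force between roller and the fingers below 0.1 N); the robot touches nothing.
It fails at once if The roller presses on the window with more than 25 N (the pane cracks) (contact force between roller and box_window above 25 N).
It fails at once if The fingers press on the window or its bead (contact force between the fingers and box_window above 1 N).
It fails at once if A bystander is moved by more than 15 mm (distance of any of cast_tall, cast_sawn, cast_white, wax_ring, die_small, cast_1, scan_tray, spatula from where it was at the start of the episode above 0.015 m).
It fails at once if The roller is dropped or laid down: tilted more than 1 rad (angle between roller's own z axis and vertical above 1 rad).
It also fails if it takes over 67 s, if anything falls off the work surface, if the arm or the gripper's body presses on something with over 40 N, if the wrist force passes 120 N, or if a joint passes its speed limit or range.

## Working session

There is one attempt and no reset: what is moved stays moved. The work goes in short steps, Python scripts to look and compute and a tool call to move; the robot and the scene stay as the last step left them, time stands still between calls to the robot, and variables do not carry over. Pictures are saved under pics/ and viewed, at most 10 in all, crops included, and the job is handed in when it is done.

Besides the shell and the picture viewer there is one more tool, called as name(argument=value, ...) on one line, values as JSON. servo_tool: Moves the arm, as the interface text tells. Its arguments: {"type":"object","properties":{"moves":{"type":"array","items":{"type":"array","items":{"type":"number"}}},"claw":{"type":"number"},"force":{"type":"number"}},"required":["moves"]}

```bash
mkdir -p pics; ls; python3 - <<'E'
from workcell import *
import cv2
print(get_obs())
for n in ("scene","top"):
    cv2.imwrite(f"pics/{n}0.png",camera(n)[:,:,::-1]); print(n,get_calibration(n))
print(get_calibration("wrist"))
E
```

```text
pics
{'time': 0.0, 'q': array([-7.65468386e+01,  5.01141289e+00,  1.00350799e+01,  9.51009182e+01,
       -3.97198083e-05,  9.00034984e+01]), 'qd': array([-0.03593284,  0.00268827,  0.01597594, -0.04281143, -0.00306262,
        0.05273766]), 'joint_efforts': array([ 1.73126999e-03, -5.20391750e+01,  4.64800358e+01,  1.64446549e-02,
        1.70314242e-04, -1.06022864e-05]), 'ee_pos': array([ 0.12790275, -0.53467933,  0.23058569]), 'tcp_rot': array([-1.79922749e+02,  4.44366394e-05,  1.34496630e+01]), 'wrist_force': array([ 0.10240586,  0.25709855, -0.52614412]), 'torque': array([-0.05368091,  0.03216167,  0.0046167 ]), 'grasp_force': 0.0, 'opening': 0.08560180660855467}
scene {'fx': 476.0257416285986, 'fy': 476.0257416285986, 'cx': 325.2876903177227, 'cy': 200.16631879697502, 'k1': -0.05949403614048858, 'rvec': array([ 0.94204888, -2.2648041 ,  1.29700601]), 'tvec': array([0.33636972, 0.2719508 , 0.8747207 ])}
top {'fx': 400.0203756576194, 'fy': 400.0203756576194, 'cx': 318.31257423578444, 'cy': 200.5627466826558, 'k1': 0.01413344597354846, 'rvec': array([ 2.20171977, -2.16298241,  0.093599  ]), 'tvec': array([-0.08968217,  0.53847429,  1.05594649])}
{'fx': 312.4323817340989, 'fy': 312.4323817340989, 'cx': 318.3630714588377, 'cy': 195.35923938620448, 'k1': -0.0416486182320769, 'tool_from_camera': array([[-2.95393924e-04, -9.54750107e-01, -2.97409056e-01,
         7.62876686e-02],
       [ 9.99999952e-01, -3.11023686e-04,  5.23181097e-06,
        -1.43086279e-03],
       [-9.74963330e-05, -2.97409040e-01,  9.54750152e-01,
        -1.43174144e-01],
       [ 0.00000000e+00,  0.00000000e+00,  0.00000000e+00,
         1.00000000e+00]])}
```

View pics/scene0.png

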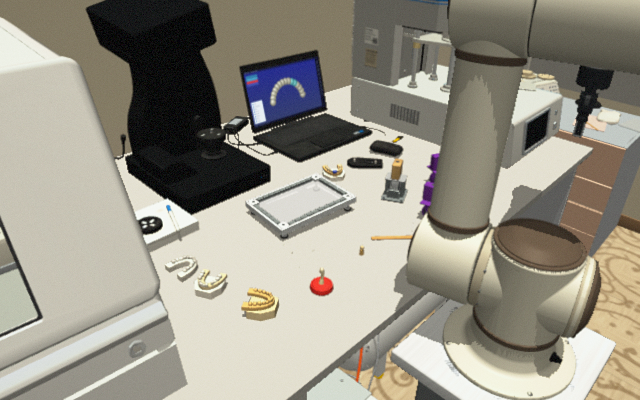

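View pics/top0.png

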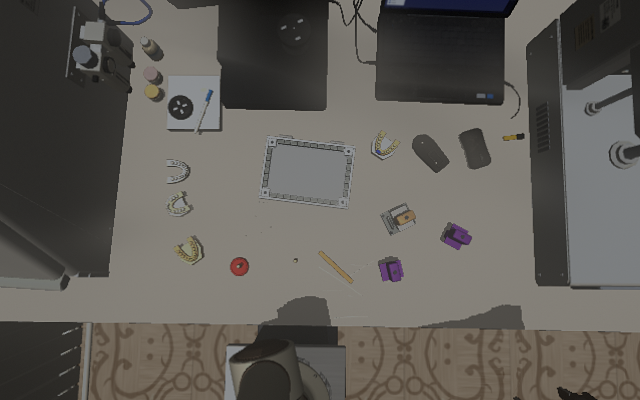

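The top view shows the window centred near (308,171). The roller, with its orange grip, is in its stand near (399,219), and the purple look-alikes are at (391,270) and (456,236). I'll zoom in for measuring.

```bash
cat > h.py <<'E'
import numpy as np, cv2
from workcell import *
from scipy.spatial.transform import Rotation as Rn
def campose(n,obs=None):
    c=get_calibration(n)
    if n=="wrist":
        o=obs; T=np.eye(4); T[:3,:3]=Rn.from_euler("xyz",o["tcp_rot"],degrees=True).as_matrix(); T[:3,3]=o["ee_pos"]
        M=T@c["tool_from_camera"]; return c,M[:3,:3],M[:3,3]
    R=cv2.Rodrigues(c["rvec"])[0]; return c,R.T,-R.T@c["tvec"]
def K(c): return np.array([[c["fx"],0,c["cx"]],[0,c["fy"],c["cy"]],[0,0,1]]),np.array([c["k1"],0,0,0.])
def ray(cp,px):
    c,R,o=cp; k,d=K(c)
    u=cv2.undistortPoints(np.array([[px]],float),k,d)[0,0]; v=R@np.array([*u,1]); return o,v/np.linalg.norm(v)
def at_z(cp,px,z): o,v=ray(cp,px); return o+v*(z-o[2])/v[2]
def tri(rays):
    A=sum(np.eye(3)-np.outer(v,v) for o,v in rays); b=sum((np.eye(3)-np.outer(v,v))@o for o,v in rays)
    p=np.linalg.solve(A,b); return p,[np.linalg.norm(np.cross(p-o,v)) for o,v in rays]
def proj(cp,P):
    c,R,o=cp; k,d=K(c)
    return cv2.projectPoints(np.atleast_2d(P).astype(float),cv2.Rodrigues(R.T)[0],-R.T@o,k,d)[0][:,0]
E
python3 - <<'E'
from h import *
im=cv2.imread("pics/top0.png"); cv2.imwrite("pics/topz.png",cv2.resize(im[125:245,250:430],None,fx=4.4,fy=4.4,interpolation=cv2.INTER_CUBIC))
im=cv2.imread("pics/scene0.png"); cv2.imwrite("pics/scz.png",cv2.resize(im[145:245,235:425],None,fx=4.2,fy=4.2,interpolation=cv2.INTER_CUBIC))
cp=campose("top")
for p in [(308,171),(405,216),(399,219)]: print(at_z(cp,p,.04))
E
```

```text
[ 0.61706122 -0.05117162  0.04      ]
[ 0.50171622 -0.30982006  0.04      ]
[ 0.49350542 -0.29397425  0.04      ]
```

View pics/topz.png

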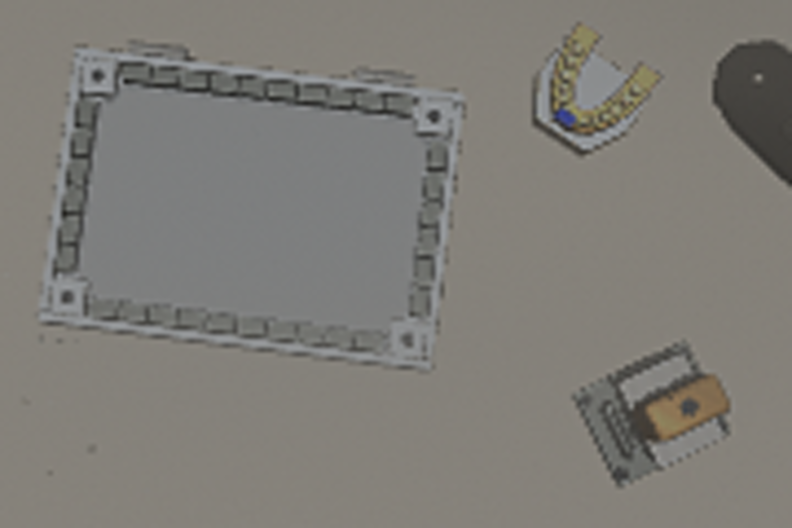

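View pics/scz.png

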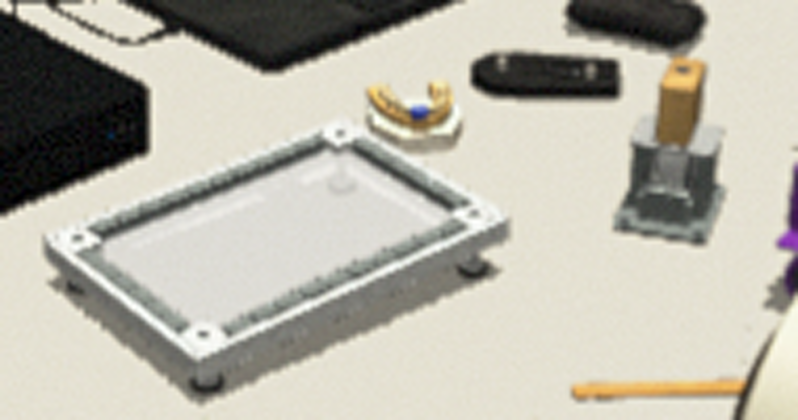

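```bash
python3 - <<'E'
from h import *
T=campose("top");S=campose("scene")
t=lambda p:((p[0]+.5)/4.4-.5+250,(p[1]+.5)/4.4-.5+125)
s=lambda p:((p[0]+.5)/4.2-.5+235,(p[1]+.5)/4.2-.5+145)
C={}
for n,a,b in [("LN",(67,297),(203,334)),("RN",(407,340),(473,213)),("LF",(97,76),(77,238)),("RF",(433,117),(340,133)),("grip",(689,407),(683,67))]:
    p,e=tri([ray(T,t(a)),ray(S,s(b))]); C[n]=p; print(n,p.round(4),np.round(e,4))
f=lambda z,k:at_z(T,t(k),z)
m=np.mean([C[k] for k in("LN","RN","LF","RF")],0)
yv=(C["LN"]-C["RN"]+C["LF"]-C["RF"])/2; xv=(C["LF"]-C["LN"]+C["RF"]-C["RN"])/2
print(m,np.linalg.norm(yv),np.linalg.norm(xv),np.degrees(np.arctan2(-yv[0],yv[1])),np.degrees(np.arctan2(xv[1],xv[0])))
q=[f(0.004,k) for k in[(575,395),(620,487),(728,432),(686,343)]]
print("stand",np.mean(q,0)); 
for i in range(4):
    d=q[(i+1)%4]-q[i]; print(np.linalg.norm(d).round(4),np.degrees(np.arctan2(d[1],d[0])).round(1))
E
```

```text
LN [0.5583 0.0621 0.0355] [0.0009 0.0009]
RN [ 0.5354 -0.1434  0.0429] [0.0007 0.0007]
LF [0.6944 0.0476 0.0354] [0.0008 0.0008]
RF [ 0.671  -0.1578  0.043 ] [0.0012 0.0012]
grip [ 0.4952 -0.2985  0.1072] [0.0009 0.0009]
[ 0.61473685 -0.0478856   0.0392027 ] 0.20690692569640726 0.13662613119669495 -6.4332210071625955 -6.0528480350847635
stand [ 0.49556721 -0.2982864   0.004     ]
0.0631 -153.5
0.0756 -62.2
0.0608 25.4
0.0767 116.0
```

Window centre is (0.615, -0.048) with yaw about -6.2°, and its right end is higher by about 7 mm. The grip is at (0.495, -0.2985), its top at about 0.107 (0.106 expected), with stand yaw about -63.7°. I'll move above it and check with the wrist camera.

The manual's scale: shifts go in shares of 60 cm and turns go in shares of pi rad. Converting my numbers, 36.7 cm / 60 = 0.6117, 23.6 cm / 60 = 0.3933, -1.347 rad / 3.1416 = -0.4288.

servo_tool(moves=[[0.2, 0.1333, 0, -0.1432], [0.6117, 0.3933, -0.0333, -0.4288], [0.6117, 0.3933, -0.0333, -0.4288], [0.6117, 0.3933, -0.0333, -0.4288], [0.6117, 0.3933, -0.0333, -0.4288], [0.6117, 0.3933, -0.0333, -0.4288], [0.6117, 0.3933, -0.0333, -0.4288], [0.6117, 0.3933, -0.0333, -0.4288], [0.6117, 0.3933, -0.0333, -0.4288], [0.6117, 0.3933, -0.0333, -0.4288], [0.6117, 0.3933, -0.0333, -0.4288], [0.6117, 0.3933, -0.0333, -0.4288], [0.6117, 0.3933, -0.0333, -0.4288], [0.6117, 0.3933, -0.0333, -0.4288], [0.6117, 0.3933, -0.0333, -0.4288], [0.6117, 0.3933, -0.0333, -0.4288]], claw=0, force=60)

```text
time: 1.43
ee_pos: [0.3152, -0.4336, 0.2114]
tcp_rot: [-176.2, 0.4, -56.0]
wrist_force: [-0.9, -0.7, 0.4]
opening: 0.085
grasp_force: 0.0
```

```bash
python3 - <<'E'
from h import *
o=get_obs(); im=camera("wrist")[:,:,::-1]; cv2.imwrite("pics/w1.png",im); np.save("w1.npy",o,allow_pickle=True)
print(o["time"],o["ee_pos"],o["tcp_rot"],o["q"],o["wrist_force"],o["torque"])
cp=campose("wrist",o); print(proj(cp,[[.4952,-.2985,.106],[.4952,-.2985,.0]]))
E
```

```text
1.4333 [ 0.31521222 -0.43363295  0.21140898] [-176.17967717    0.35516161  -55.95737049] [-56.01591467   2.99161122   5.69617611  93.06363559   3.81995793
 179.94132658] [-0.88989676 -0.67303741  0.35695719] [-0.08824245  0.01744889  0.0297275 ]
[[ 80.25841777 198.91878589]
 [147.3479307  171.81731671]]
```

View pics/w1.png

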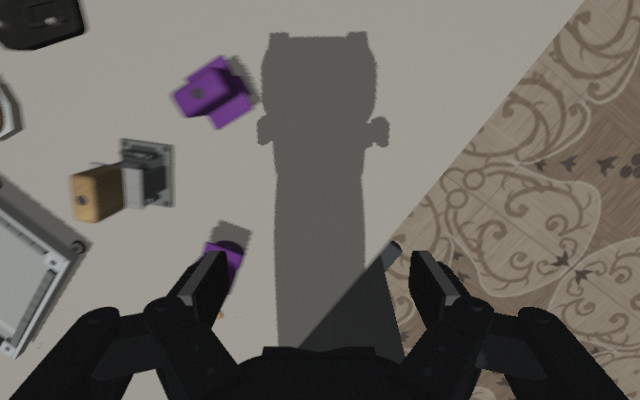

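Joint 6 ran into its limit at that yaw, so I'll use the opposite half-turn (yaw about +116°).

In the tool's units: 18 cm / 60 = 0.3, 16 cm / 60 = 0.2667, 1.56 rad / 3.1416 = 0.4966.

servo_tool(moves=[[0, 0, 0.0333, 0.0382], [0.0333, 0.0333, 0.0333, 0.0764], [0.0667, 0.0667, 0.0333, 0.1146], [0.1, 0.0833, 0.0333, 0.1528], [0.1333, 0.1, 0.0333, 0.191], [0.1667, 0.1333, 0.0333, 0.2292], [0.2, 0.15, 0.0333, 0.2674], [0.2333, 0.1667, 0.0333, 0.3056], [0.2667, 0.2, 0.0333, 0.3438], [0.3, 0.225, 0.0167, 0.382], [0.3, 0.225, 0, 0.4202], [0.3, 0.225, 0, 0.4584], [0.3, 0.225, 0, 0.4966], [0.3, 0.225, 0, 0.4966], [0.3, 0.225, 0, 0.4966]])

```text
time: 2.73
ee_pos: [0.4962, -0.298, 0.2117]
tcp_rot: [-176.1, 0.3, 33.3]
wrist_force: [0.6, -0.3, -0.8]
opening: 0.0852
grasp_force: 0.0
```

```bash
python3 - <<'E'
from h import *
o=get_obs(); print(o["time"],o["ee_pos"],o["tcp_rot"],o["q"],np.degrees(np.arctan2(-.2985,.4953)))
E
```

```text
2.7333 [ 0.49620063 -0.29799534  0.21166884] [-176.12977027    0.3184507    33.32455564] [-31.65085329  12.46667725  16.20271762  97.37814993   1.34811773
 114.9924864 ] -31.07590115303631
```

The limit left a 3.9° tilt in the commanded pose. Running gently into the opposite joint-6 limit should cancel it, so I'll turn that way.

In the tool's units: 2.4 rad / 3.1416 = 0.7639.

servo_tool(moves=[[0, 0, 0, 0.0382], [0, 0, 0, 0.0764], [0, 0, 0, 0.1146], [0, 0, 0, 0.1528], [0, 0, 0, 0.191], [0, 0, 0, 0.2292], [0, 0, 0, 0.2674], [0, 0, 0, 0.3056], [0, 0, 0, 0.3438], [0, 0, 0, 0.382], [0, 0, 0, 0.4202], [0, 0, 0, 0.4584], [0, 0, 0, 0.4966], [0, 0, 0, 0.5348], [0, 0, 0, 0.573], [0, 0, 0, 0.6112], [0, 0, 0, 0.6494], [0, 0, 0, 0.6875], [0, 0, 0, 0.7257], [0, 0, 0, 0.7639]])

```text
time: 4.4
ee_pos: [0.496, -0.2984, 0.2121]
tcp_rot: [-176.2, 0.3, 171.1]
wrist_force: [0.5, -0.0, 0.5]
opening: 0.0857
grasp_force: 0.0
```

In the tool's units: 2.4 rad / 3.1416 = 0.7639.

servo_tool(moves=[[0, 0, 0, 0.0382], [0, 0, 0, 0.0764], [0, 0, 0, 0.1146], [0, 0, 0, 0.1528], [0, 0, 0, 0.191], [0, 0, 0, 0.2292], [0, 0, 0, 0.2674], [0, 0, 0, 0.3056], [0, 0, 0, 0.3438], [0, 0, 0, 0.382], [0, 0, 0, 0.4202], [0, 0, 0, 0.4584], [0, 0, 0, 0.4966], [0, 0, 0, 0.5348], [0, 0, 0, 0.573], [0, 0, 0, 0.6112], [0, 0, 0, 0.6494], [0, 0, 0, 0.6875], [0, 0, 0, 0.7257], [0, 0, 0, 0.7639]])

```text
time: 6.07
ee_pos: [0.4959, -0.2984, 0.2122]
tcp_rot: [-176.1, 0.3, -51.4]
wrist_force: [0.0, -0.5, 0.2]
opening: 0.0856
grasp_force: 0.0
```

In the tool's units: 0.43 rad / 3.1416 = 0.1369.

servo_tool(moves=[[0, 0, 0, 0.0382], [0, 0, 0, 0.0764], [0, 0, 0, 0.1082], [0, 0, 0, 0.1273], [0, 0, 0, 0.1369], [0, 0, 0, 0.1369]])

```text
time: 6.57
ee_pos: [0.5108, -0.2722, 0.212]
tcp_rot: [-177.4, 0.3, -29.5]
wrist_force: [-0.3, 0.3, -0.1]
opening: 0.0853
grasp_force: 0.0
```

Tilt is shrinking (now 2.6°). I'll keep pushing the same way.

In the tool's units: 0.05 rad / 3.1416 = 0.0159.

servo_tool(moves=[[0, 0, 0, 0.0159], [0, 0, 0, 0.0255], [0, 0, 0, 0.0255], [0, 0, 0, 0.0255]])

```text
time: 6.9
ee_pos: [0.5199, -0.2541, 0.212]
tcp_rot: [-178.3, 0.3, -27.0]
wrist_force: [-0.1, -0.3, -0.6]
opening: 0.0858
grasp_force: 0.0
```

```bash
python3 -c "
from h import *
o=get_obs();print(o['q'],o['tcp_rot'],o['ee_pos'])"
```

```text
[ -26.87219334    8.94748005   12.2801487    93.67125721    1.67104824
 -179.90666772] [-178.32950529    0.34130979  -26.96548757] [ 0.51990038 -0.25412633  0.21201511]
```

In the tool's units: 0.13 rad / 3.1416 = 0.0414.

servo_tool(moves=[[0, 0, 0, 0.0159], [0, 0, 0, 0.0318], [0, 0, 0, 0.0414], [0, 0, 0, 0.0414], [0, 0, 0, 0.0414]])

```text
time: 7.32
ee_pos: [0.5332, -0.2223, 0.212]
tcp_rot: [-179.8, 0.4, -22.8]
wrist_force: [0.1, -0.4, -0.0]
opening: 0.0853
grasp_force: 0.0
```

In the tool's units: -7.6 cm / 60 = -0.1267, -3.8 cm / 60 = -0.0633, -0.714 rad / 3.1416 = -0.2273.

servo_tool(moves=[[0, 0, 0, -0.0382], [-0.0167, -0.0333, 0, -0.0764], [-0.0333, -0.0667, 0, -0.1146], [-0.05, -0.1, 0, -0.1528], [-0.0633, -0.1267, 0, -0.191], [-0.0633, -0.1267, 0, -0.2273], [-0.0633, -0.1267, 0, -0.2273], [-0.0633, -0.1267, 0, -0.2273]])

```text
time: 7.98
ee_pos: [0.4949, -0.2988, 0.212]
tcp_rot: [-179.8, 0.4, -63.5]
wrist_force: [-0.1, 0.2, -0.3]
opening: 0.0851
grasp_force: 0.0
```

```bash
python3 - <<'E'
from h import *
import pickle
o=get_obs(); im=camera("wrist")[:,:,::-1]; cv2.imwrite("pics/w2.png",im); pickle.dump(o,open("w2.p","wb"))
print(o["time"],o["ee_pos"],o["tcp_rot"],o["q"],o["wrist_force"],o["torque"])
cp=campose("wrist",o); print(proj(cp,[[.4952,-.2985,.106],[.4956,-.2983,.0]]))
E
```

```text
7.9833 [ 0.49491702 -0.29879955  0.21195223] [-179.84471104    0.39418605  -63.54676913] [ -31.28937261    8.78419908   12.1026644    93.56893237    0.34170736
 -147.74281618] [-0.06804689  0.187835   -0.28958092] [0.0261014  0.01022113 0.02116687]
[[319.0242052  191.32822317]
 [318.67881856 164.5952352 ]]
```

View pics/w2.png

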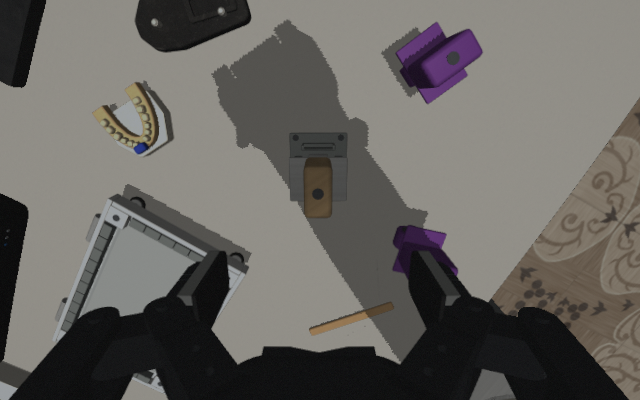

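The wrist view shows the grip dot at (318,194) against a predicted (319,191), with the grip aligned to the tool axis. I'll descend and grip.

In the tool's units: -14.8 cm / 60 = -0.2467, -13 cm / 60 = -0.2167.

servo_tool(moves=[[0, 0, -0.0583, 0], [0, 0, -0.1167, 0], [0, 0, -0.175, 0], [0, 0, -0.2167, 0], [0, 0, -0.2467, 0], [0, 0, -0.2467, 0], [0, 0, -0.2467, 0]])

```text
time: 8.62
ee_pos: [0.4951, -0.2976, 0.0637]
tcp_rot: [-179.9, 0.5, -63.5]
wrist_force: [-0.2, 0.4, 0.9]
opening: 0.0858
grasp_force: 0.0
```

servo_tool(moves=[[0, 0, 0, 0], [0, 0, 0, 0], [0, 0, 0, 0], [0, 0, 0, 0], [0, 0, 0, 0], [0, 0, 0, 0], [0, 0, 0, 0], [0, 0, 0, 0]], claw=1, force=90)

```text
time: 9.28
ee_pos: [0.4958, -0.2983, 0.0648]
tcp_rot: [-179.8, 0.3, -63.6]
wrist_force: [0.8, 0.6, 5.1]
opening: 0.0232
grasp_force: 88.5
```

In the tool's units: 12 cm / 60 = 0.2, 9 cm / 60 = 0.15.

servo_tool(moves=[[0, 0, 0.0167, 0], [0, 0, 0.05, 0], [0, 0, 0.1, 0], [0, 0, 0.15, 0], [0, 0, 0.2, 0], [0, 0, 0.2, 0], [0, 0, 0.2, 0], [0, 0, 0.2, 0]])

```text
time: 9.95
ee_pos: [0.495, -0.298, 0.183]
tcp_rot: [-179.9, 0.5, -63.7]
wrist_force: [0.7, 0.0, -4.2]
opening: 0.0232
grasp_force: 88.9
```

```bash
python3 - <<'E'
from h import *
o=get_obs(); print(o["time"],o["ee_pos"],o["tcp_rot"],o["wrist_force"],o["torque"])
a=np.radians(-6.25); R=np.array([[np.cos(a),-np.sin(a)],[np.sin(a),np.cos(a)]]); c=np.array([.6147,-.0479])
for y in (.09,.081,.0,-.081,-.09): print(y,c+R@[-.073,y])
E
```

```text
9.95 [ 0.49502642 -0.29799817  0.18296531] [-179.89753085    0.45819223  -63.65301695] [ 6.66753787e-01  4.19945596e-04 -4.24352441e+00] [ 0.00545764 -0.06253043 -0.01063233]
0.09 [0.55193191 0.04951235]
0.081 [0.5509521  0.04056585]
0.0 [ 0.54213389 -0.03995272]
-0.081 [ 0.53331567 -0.12047128]
-0.09 [ 0.53233587 -0.12941779]
```

In the tool's units: 33.9 cm / 60 = 0.565, 5.6 cm / 60 = 0.0933, -0.569 rad / 3.1416 = -0.1811.

servo_tool(moves=[[0.005, 0.0333, 0, -0.0191], [0.015, 0.0833, 0, -0.0382], [0.0233, 0.1417, 0, -0.0573], [0.0317, 0.2, 0, -0.0764], [0.0417, 0.2583, 0, -0.0955], [0.0533, 0.3167, 0, -0.1146], [0.0633, 0.375, -0.0167, -0.1337], [0.0733, 0.4333, -0.0333, -0.1528], [0.08, 0.4833, -0.05, -0.1687], [0.0867, 0.525, -0.0667, -0.1811], [0.0917, 0.5533, -0.0833, -0.1811], [0.0933, 0.565, -0.1, -0.1811], [0.0933, 0.565, -0.1, -0.1811], [0.0933, 0.565, -0.1, -0.1811]])

```text
time: 11.12
ee_pos: [0.5503, 0.0405, 0.1224]
tcp_rot: [180.0, 0.3, -96.2]
wrist_force: [-0.2, 0.0, -2.5]
opening: 0.0227
grasp_force: 88.5
```

```bash
python3 - <<'E'
from h import *
o=get_obs(); print(o["time"],o["ee_pos"],o["tcp_rot"],o["wrist_force"],o["torque"],o["q"])
cv2.imwrite("pics/w3.png",camera("wrist")[:,:,::-1])
s=camera("scene")[:,:,::-1]; cv2.imwrite("pics/s3.png",cv2.resize(s[140:250,240:400],None,fx=4.5,fy=4.5,interpolation=cv2.INTER_CUBIC))
E
```

```text
11.1167 [0.55032696 0.04049864 0.12239613] [179.9735349    0.33807372 -96.21201783] [-0.23204037  0.04951912 -2.46353661] [-0.00349358  0.0083667   0.02964028] [  4.03456457   4.39771311  -2.57769918  82.99049229   0.33738961
 -79.75339529]
```

View pics/w3.png

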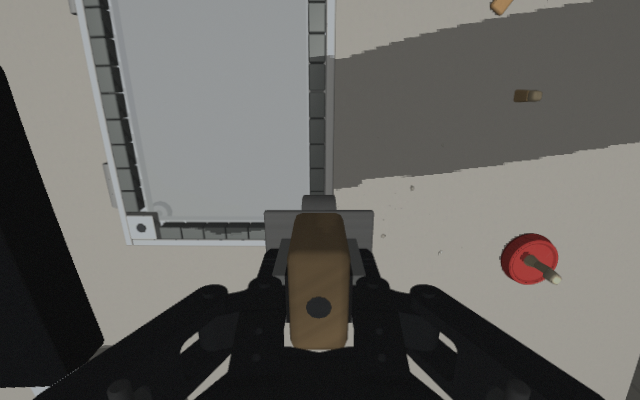

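The wheel is over the near bead: bead centre line at column ~317, wheel at ~319. Now I'll feel downwards.

In the tool's units: -2.5 cm / 60 = -0.0417, -2.3 cm / 60 = -0.0383.

servo_tool(moves=[[0, 0, -0.0167, 0], [0, 0, -0.0333, 0], [0, 0, -0.0383, 0], [0, 0, -0.0417, 0], [0, 0, -0.0417, 0], [0, 0, -0.0417, 0]])

```text
time: 11.72
ee_pos: [0.5513, 0.0407, 0.099]
tcp_rot: [-179.9, 0.4, -96.3]
wrist_force: [-0.2, 0.1, -3.1]
opening: 0.0232
grasp_force: 88.6
```

In the tool's units: -0.1 cm / 60 = -0.0017, -0.05 cm / 60 = -0.0008.

servo_tool(moves=[[0, 0, -0.0008, 0], [0, 0, -0.0017, 0]])

```text
time: 11.88
ee_pos: [0.5516, 0.0409, 0.0983]
tcp_rot: [-179.8, 0.4, -96.3]
wrist_force: [-0.2, 0.8, -3.2]
opening: 0.0227
grasp_force: 88.6
```

In the tool's units: -0.05 cm / 60 = -0.0008.

servo_tool(moves=[[0, 0, -0.0008, 0], [0, 0, -0.0008, 0]])

```text
time: 12.05
ee_pos: [0.5514, 0.0409, 0.0975]
tcp_rot: [-179.8, 0.4, -96.3]
wrist_force: [0.0, -0.5, -2.7]
opening: 0.0233
grasp_force: 88.6
```

In the tool's units: -0.1 cm / 60 = -0.0017, -0.05 cm / 60 = -0.0008.

servo_tool(moves=[[0, 0, -0.0008, 0], [0, 0, -0.0017, 0]])

```text
time: 12.22
ee_pos: [0.5514, 0.0408, 0.0965]
tcp_rot: [-179.8, 0.4, -96.2]
wrist_force: [-1.4, -0.0, -2.2]
opening: 0.023
grasp_force: 88.6
```

In the tool's units: -0.1 cm / 60 = -0.0017, -0.05 cm / 60 = -0.0008.

servo_tool(moves=[[0, 0, -0.0008, 0], [0, 0, -0.0017, 0]])

```text
time: 12.38
ee_pos: [0.5513, 0.0409, 0.0954]
tcp_rot: [-179.9, 0.4, -96.3]
wrist_force: [-0.0, 0.2, -3.3]
opening: 0.0231
grasp_force: 88.6
```

servo_tool(moves=[[0, 0, -0.0008, 0], [0, 0, -0.0008, 0]])

```text
time: 12.55
ee_pos: [0.5513, 0.0409, 0.0948]
tcp_rot: [-179.9, 0.4, -96.3]
wrist_force: [0.6, 0.5, -2.5]
opening: 0.0231
grasp_force: 88.6
```

In the tool's units: -0.05 cm / 60 = -0.0008.

servo_tool(moves=[[0, 0, -0.0008, 0], [0, 0, -0.0008, 0]])

```text
time: 12.72
ee_pos: [0.5513, 0.0409, 0.0944]
tcp_rot: [-179.9, 0.4, -96.3]
wrist_force: [0.1, 0.7, -3.7]
opening: 0.0231
grasp_force: 88.6
```

In the tool's units: -0.05 cm / 60 = -0.0008.

servo_tool(moves=[[0, 0, -0.0008, 0], [0, 0, -0.0008, 0]])

```text
time: 12.88
ee_pos: [0.5514, 0.0409, 0.094]
tcp_rot: [-179.8, 0.4, -96.3]
wrist_force: [0.5, -0.2, -1.7]
opening: 0.0226
grasp_force: 88.7
```

In the tool's units: -0.05 cm / 60 = -0.0008.

servo_tool(moves=[[0, 0, -0.0008, 0], [0, 0, -0.0008, 0]])

```text
time: 13.05
ee_pos: [0.5514, 0.0409, 0.0937]
tcp_rot: [-179.8, 0.4, -96.3]
wrist_force: [-0.8, 0.4, 0.7]
opening: 0.0231
grasp_force: 89.0
```

Contact. I'll build up the force.

In the tool's units: -0.05 cm / 60 = -0.0008.

servo_tool(moves=[[0, 0, -0.0008, 0], [0, 0, -0.0008, 0]])

```text
time: 13.22
ee_pos: [0.5514, 0.0409, 0.0933]
tcp_rot: [-179.8, 0.4, -96.3]
wrist_force: [-1.2, 0.5, 3.1]
opening: 0.0231
grasp_force: 89.4
```

In the tool's units: -0.05 cm / 60 = -0.0008.

servo_tool(moves=[[0, 0, -0.0008, 0], [0, 0, -0.0008, 0]])

```text
time: 13.38
ee_pos: [0.5514, 0.0409, 0.0929]
tcp_rot: [-179.8, 0.4, -96.2]
wrist_force: [-2.8, 1.0, 5.8]
opening: 0.023
grasp_force: 89.7
```

Stiffness is about 5 N/mm of command. I'm aiming for about 15 N of contact, i.e. a wrist z of about +12.5.

In the tool's units: -0.07 cm / 60 = -0.0012, -0.04 cm / 60 = -0.0007.

servo_tool(moves=[[0, 0, -0.0007, 0], [0, 0, -0.0012, 0], [0, 0, -0.0012, 0]])

```text
time: 13.63
ee_pos: [0.5515, 0.041, 0.0926]
tcp_rot: [-179.8, 0.4, -96.2]
wrist_force: [-3.9, 1.1, 8.6]
opening: 0.0227
grasp_force: 90.0
```

In the tool's units: -0.06 cm / 60 = -0.001, -0.04 cm / 60 = -0.0007.

servo_tool(moves=[[0, 0, -0.0007, 0], [0, 0, -0.001, 0], [0, 0, -0.001, 0]])

```text
time: 13.88
ee_pos: [0.5515, 0.0411, 0.0923]
tcp_rot: [-179.8, 0.4, -96.2]
wrist_force: [-4.1, 0.2, 10.1]
opening: 0.0229
grasp_force: 90.3
```

In the tool's units: -0.4 cm / 60 = -0.0067, -0.3 cm / 60 = -0.005.

servo_tool(moves=[[-0.0002, -0.0017, 0, 0], [-0.0005, -0.005, 0.0002, 0], [-0.0007, -0.0067, 0.0002, 0]])

```text
time: 14.13
ee_pos: [0.551, 0.0376, 0.0926]
tcp_rot: [-179.8, 0.5, -96.2]
wrist_force: [-4.1, 4.9, 11.1]
opening: 0.0234
grasp_force: 90.4
```

In the tool's units: -0.4 cm / 60 = -0.0067, -0.2 cm / 60 = -0.0033.

servo_tool(moves=[[-0.0003, -0.0033, 0.0002, 0], [-0.0007, -0.0067, 0.0002, 0]])

```text
time: 14.3
ee_pos: [0.5507, 0.0336, 0.0927]
tcp_rot: [-179.8, 0.5, -96.2]
wrist_force: [-5.0, 2.9, 11.1]
opening: 0.0231
grasp_force: 90.4
```

In the tool's units: -0.6 cm / 60 = -0.01, -0.4 cm / 60 = -0.0067.

servo_tool(moves=[[-0.0007, -0.0033, 0.0002, 0], [-0.0013, -0.0067, 0.0002, 0], [-0.0017, -0.01, 0.0003, 0]])

```text
time: 14.55
ee_pos: [0.5499, 0.027, 0.0929]
tcp_rot: [-179.8, 0.4, -96.2]
wrist_force: [-3.9, 1.2, 10.9]
opening: 0.0233
grasp_force: 90.4
```

In the tool's units: -0.6 cm / 60 = -0.01, -0.4 cm / 60 = -0.0067.

servo_tool(moves=[[-0.0005, -0.0033, 0.0002, 0], [-0.001, -0.0067, 0.0002, 0], [-0.0013, -0.01, 0.0003, 0]])

```text
time: 14.8
ee_pos: [0.5491, 0.0213, 0.0932]
tcp_rot: [-179.8, 0.5, -96.2]
wrist_force: [-3.2, 6.2, 11.6]
opening: 0.0232
grasp_force: 90.4
```

In the tool's units: -0.6 cm / 60 = -0.01, -0.4 cm / 60 = -0.0067.

servo_tool(moves=[[-0.0005, -0.0033, -0.0002, 0], [-0.001, -0.0067, -0.0003, 0], [-0.0013, -0.01, -0.0003, 0]])

```text
time: 15.05
ee_pos: [0.5485, 0.0155, 0.0933]
tcp_rot: [-179.7, 0.5, -96.2]
wrist_force: [-3.7, 3.0, 13.5]
opening: 0.0231
grasp_force: 90.5
```

In the tool's units: -0.6 cm / 60 = -0.01, -0.4 cm / 60 = -0.0067.

servo_tool(moves=[[-0.0005, -0.0033, 0.0002, 0], [-0.001, -0.0067, 0.0002, 0], [-0.0013, -0.01, 0.0002, 0]])

```text
time: 15.3
ee_pos: [0.5478, 0.009, 0.0935]
tcp_rot: [-179.7, 0.4, -96.2]
wrist_force: [-4.7, 1.1, 12.7]
opening: 0.0231
grasp_force: 90.6
```

In the tool's units: -0.6 cm / 60 = -0.01, -0.03 cm / 60 = -0.0005.

servo_tool(moves=[[-0.0005, -0.0033, 0.0002, 0], [-0.0008, -0.0067, 0.0002, 0], [-0.0013, -0.01, 0.0003, 0]])

```text
time: 15.55
ee_pos: [0.547, 0.0037, 0.0938]
tcp_rot: [-179.7, 0.5, -96.2]
wrist_force: [-3.9, 7.0, 14.7]
opening: 0.023
grasp_force: 90.8
```

In the tool's units: -0.6 cm / 60 = -0.01, -0.4 cm / 60 = -0.0067.

servo_tool(moves=[[-0.0005, -0.0033, 0.0002, 0], [-0.0008, -0.0067, 0.0002, 0], [-0.0012, -0.01, 0.0003, 0]])

```text
time: 15.8
ee_pos: [0.5465, -0.0025, 0.0941]
tcp_rot: [-179.7, 0.5, -96.2]
wrist_force: [-3.6, 3.3, 13.0]
opening: 0.023
grasp_force: 90.8
```

In the tool's units: -0.6 cm / 60 = -0.01, -0.4 cm / 60 = -0.0067.

servo_tool(moves=[[-0.0005, -0.0033, 0.0002, 0], [-0.0008, -0.0067, 0.0002, 0], [-0.0012, -0.01, 0.0003, 0]])

```text
time: 16.05
ee_pos: [0.5458, -0.009, 0.0942]
tcp_rot: [-179.7, 0.4, -96.2]
wrist_force: [-2.5, 1.0, 13.5]
opening: 0.0229
grasp_force: 90.7
```

In the tool's units: -0.6 cm / 60 = -0.01, -0.4 cm / 60 = -0.0067.

servo_tool(moves=[[-0.0003, -0.0033, 0.0002, 0], [-0.0007, -0.0067, 0.0003, 0], [-0.001, -0.01, 0.0005, 0]])

```text
time: 16.3
ee_pos: [0.5451, -0.0146, 0.0945]
tcp_rot: [-179.7, 0.5, -96.2]
wrist_force: [-1.9, 6.1, 14.5]
opening: 0.0231
grasp_force: 90.8
```

In the tool's units: -0.6 cm / 60 = -0.01, -0.4 cm / 60 = -0.0067.

servo_tool(moves=[[-0.0003, -0.0033, 0.0002, 0], [-0.0007, -0.0067, 0.0003, 0], [-0.001, -0.01, 0.0003, 0]])

```text
time: 16.55
ee_pos: [0.5447, -0.0206, 0.0948]
tcp_rot: [-179.7, 0.5, -96.2]
wrist_force: [-3.2, 2.8, 13.6]
opening: 0.023
grasp_force: 90.7
```

In the tool's units: -0.6 cm / 60 = -0.01, -0.4 cm / 60 = -0.0067.

servo_tool(moves=[[-0.0003, -0.0033, 0.0002, 0], [-0.0008, -0.0067, 0.0003, 0], [-0.0012, -0.01, 0.0003, 0]])

```text
time: 16.8
ee_pos: [0.5439, -0.0271, 0.0949]
tcp_rot: [-179.7, 0.4, -96.2]
wrist_force: [-3.1, 1.9, 13.8]
opening: 0.0229
grasp_force: 90.7
```

In the tool's units: -0.6 cm / 60 = -0.01, -0.04 cm / 60 = -0.0007.

servo_tool(moves=[[-0.0003, -0.0033, 0.0002, 0], [-0.0007, -0.0067, 0.0003, 0], [-0.001, -0.01, 0.0005, 0]])

```text
time: 17.05
ee_pos: [0.5434, -0.0325, 0.0952]
tcp_rot: [-179.7, 0.5, -96.2]
wrist_force: [-2.7, 6.4, 12.5]
opening: 0.0232
grasp_force: 90.7
```

In the tool's units: -0.6 cm / 60 = -0.01, -0.4 cm / 60 = -0.0067.

servo_tool(moves=[[-0.0003, -0.0033, 0.0002, 0], [-0.0007, -0.0067, 0.0003, 0], [-0.001, -0.01, 0.0003, 0]])

```text
time: 17.3
ee_pos: [0.5428, -0.0387, 0.0955]
tcp_rot: [-179.7, 0.5, -96.2]
wrist_force: [-2.1, 3.0, 13.5]
opening: 0.023
grasp_force: 90.8
```

In the tool's units: -0.6 cm / 60 = -0.01, -0.4 cm / 60 = -0.0067.

servo_tool(moves=[[-0.0003, -0.0033, 0.0002, 0], [-0.0008, -0.0067, 0.0003, 0], [-0.0012, -0.01, 0.0005, 0]])

```text
time: 17.55
ee_pos: [0.5421, -0.0452, 0.0957]
tcp_rot: [-179.7, 0.4, -96.2]
wrist_force: [-1.5, 1.6, 12.7]
opening: 0.0232
grasp_force: 90.7
```

In the tool's units: -0.6 cm / 60 = -0.01, -0.4 cm / 60 = -0.0067.

servo_tool(moves=[[-0.0003, -0.0033, 0.0002, 0], [-0.0007, -0.0067, 0.0003, 0], [-0.001, -0.01, 0.0003, 0]])

```text
time: 17.8
ee_pos: [0.5416, -0.0507, 0.0959]
tcp_rot: [-179.7, 0.5, -96.2]
wrist_force: [-1.8, 5.2, 13.3]
opening: 0.0228
grasp_force: 90.7
```

servo_tool(moves=[[-0.0003, -0.0033, 0.0002, 0], [-0.0007, -0.0067, 0.0003, 0], [-0.001, -0.01, 0.0003, 0]])

```text
time: 18.05
ee_pos: [0.541, -0.0568, 0.0961]
tcp_rot: [-179.7, 0.5, -96.2]
wrist_force: [-2.7, 2.6, 12.8]
opening: 0.023
grasp_force: 90.7
```

In the tool's units: -0.6 cm / 60 = -0.01, -0.4 cm / 60 = -0.0067.

servo_tool(moves=[[-0.0003, -0.0033, 0.0002, 0], [-0.0008, -0.0067, 0.0003, 0], [-0.0012, -0.01, 0.0005, 0]])

```text
time: 18.3
ee_pos: [0.5402, -0.0632, 0.0963]
tcp_rot: [-179.7, 0.4, -96.2]
wrist_force: [-2.0, 2.0, 12.2]
opening: 0.0228
grasp_force: 90.6
```

In the tool's units: -0.6 cm / 60 = -0.01, -0.4 cm / 60 = -0.0067.

servo_tool(moves=[[-0.0003, -0.0033, 0.0002, 0], [-0.0007, -0.0067, 0.0003, 0], [-0.001, -0.01, 0.0003, 0]])

```text
time: 18.55
ee_pos: [0.5398, -0.0688, 0.0965]
tcp_rot: [-179.7, 0.5, -96.2]
wrist_force: [-1.5, 5.7, 11.6]
opening: 0.023
grasp_force: 90.5
```

In the tool's units: -0.6 cm / 60 = -0.01, -0.4 cm / 60 = -0.0067.

servo_tool(moves=[[-0.0003, -0.0033, 0.0002, 0], [-0.0007, -0.0067, 0.0003, 0], [-0.001, -0.01, 0.0003, 0]])

```text
time: 18.8
ee_pos: [0.5391, -0.0748, 0.0967]
tcp_rot: [-179.7, 0.4, -96.2]
wrist_force: [-2.1, 1.6, 12.5]
opening: 0.023
grasp_force: 90.6
```

In the tool's units: -0.6 cm / 60 = -0.01, -0.4 cm / 60 = -0.0067.

servo_tool(moves=[[-0.0003, -0.0033, 0.0002, 0], [-0.0008, -0.0067, 0.0002, 0], [-0.0012, -0.01, 0.0003, 0]])

```text
time: 19.05
ee_pos: [0.5383, -0.0813, 0.0968]
tcp_rot: [-179.7, 0.4, -96.2]
wrist_force: [-1.6, 1.0, 10.4]
opening: 0.0233
grasp_force: 90.5
```

In the tool's units: -0.6 cm / 60 = -0.01, -0.01 cm / 60 = -0.0002.

servo_tool(moves=[[-0.0003, -0.0033, -0.0002, 0], [-0.0007, -0.0067, -0.0002, 0], [-0.001, -0.01, -0.0002, 0]])

```text
time: 19.3
ee_pos: [0.5379, -0.0869, 0.0968]
tcp_rot: [-179.6, 0.5, -96.2]
wrist_force: [-0.7, 4.2, 11.8]
opening: 0.0234
grasp_force: 90.6
```

In the tool's units: -0.6 cm / 60 = -0.01, -0.4 cm / 60 = -0.0067.

servo_tool(moves=[[-0.0003, -0.0033, 0, 0], [-0.0007, -0.0067, 0.0002, 0], [-0.001, -0.01, 0.0002, 0]])

```text
time: 19.55
ee_pos: [0.5373, -0.0929, 0.097]
tcp_rot: [-179.6, 0.4, -96.2]
wrist_force: [-1.1, 2.7, 13.4]
opening: 0.0227
grasp_force: 90.6
```

In the tool's units: -0.6 cm / 60 = -0.01, -0.4 cm / 60 = -0.0067.

servo_tool(moves=[[-0.0003, -0.0033, 0.0002, 0], [-0.0008, -0.0067, 0.0002, 0], [-0.0012, -0.01, 0.0003, 0]])

```text
time: 19.8
ee_pos: [0.5364, -0.0994, 0.0971]
tcp_rot: [-179.7, 0.4, -96.2]
wrist_force: [-2.0, 1.0, 11.7]
opening: 0.0232
grasp_force: 90.6
```

servo_tool(moves=[[-0.0003, -0.0033, -0.0002, 0], [-0.0007, -0.0067, 0, 0], [-0.001, -0.01, 0, 0]])

```text
time: 20.05
ee_pos: [0.5361, -0.1049, 0.0972]
tcp_rot: [-179.6, 0.5, -96.2]
wrist_force: [-1.0, 5.2, 12.5]
opening: 0.0232
grasp_force: 90.6
```

servo_tool(moves=[[-0.0003, -0.0033, 0, 0], [-0.0007, -0.0067, 0.0002, 0], [-0.001, -0.01, 0.0002, 0]])

```text
time: 20.3
ee_pos: [0.5354, -0.111, 0.0973]
tcp_rot: [-179.6, 0.4, -96.2]
wrist_force: [-1.3, 2.6, 13.6]
opening: 0.0232
grasp_force: 90.6
```

In the tool's units: -0.6 cm / 60 = -0.01, -0.4 cm / 60 = -0.0067.

servo_tool(moves=[[-0.0003, -0.0033, 0.0002, 0], [-0.0008, -0.0067, 0.0002, 0], [-0.0012, -0.01, 0.0002, 0]])

```text
time: 20.55
ee_pos: [0.5346, -0.1174, 0.0973]
tcp_rot: [-179.7, 0.4, -96.2]
wrist_force: [-1.7, 1.4, 12.2]
opening: 0.0229
grasp_force: 90.6
```

In the tool's units: -0.7 cm / 60 = -0.0117, -0.4 cm / 60 = -0.0067.

servo_tool(moves=[[-0.0003, -0.0033, -0.0002, 0], [-0.0007, -0.0067, -0.0003, 0], [-0.0012, -0.0117, -0.0003, 0], [-0.0012, -0.0117, -0.0005, 0]])

```text
time: 20.88
ee_pos: [0.5338, -0.1248, 0.0972]
tcp_rot: [-179.6, 0.4, -96.3]
wrist_force: [-2.4, 1.1, 14.2]
opening: 0.0229
grasp_force: 90.9
```

In the tool's units: 1 cm / 60 = 0.0167, 0.7 cm / 60 = 0.0117.

servo_tool(moves=[[0.0003, 0.0033, 0, 0], [0.0007, 0.0067, 0, 0], [0.0012, 0.0117, -0.0002, 0], [0.0017, 0.0167, -0.0003, 0]])

```text
time: 21.22
ee_pos: [0.5348, -0.1145, 0.0971]
tcp_rot: [-179.6, 0.3, -96.3]
wrist_force: [-3.0, -0.4, 14.6]
opening: 0.0231
grasp_force: 90.9
```

```bash
python3 - <<'E'
from h import *
o=get_obs(); print(o["time"],o["ee_pos"],o["tcp_rot"],o["wrist_force"],o["torque"],o["q"])
s=camera("scene")[:,:,::-1]; cv2.imwrite("pics/s4.png",cv2.resize(s[150:240,240:370],None,fx=6,fy=6,interpolation=cv2.INTER_CUBIC))
E
```

```text
21.2167 [ 0.53482989 -0.11454728  0.09709219] [-179.64565716    0.3423723   -96.27100276] [-2.99040741 -0.39725659 14.59661782] [ 0.08051165  0.76992623 -0.02936109] [-12.28545846   3.71514014  -6.0966279   79.87170602   0.37760949
 -96.01235395]
```

View pics/s4.png

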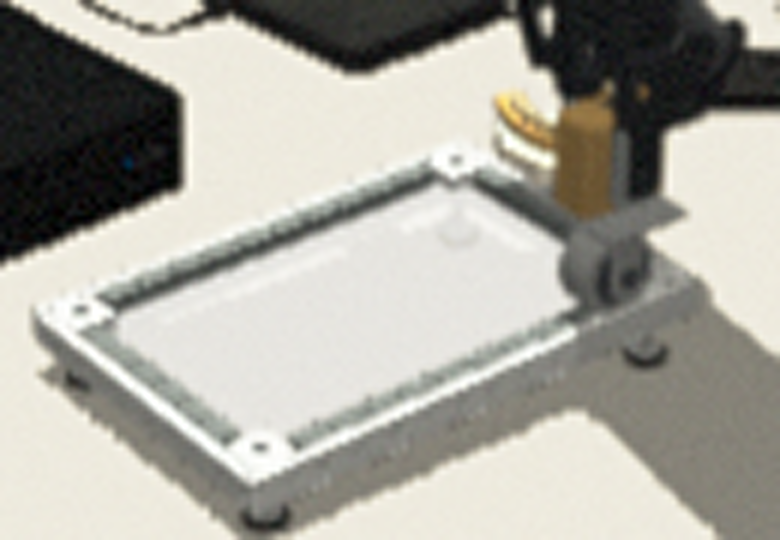

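The scene picture shows the bead running evenly from left corner (275,430) to the wheel (600,280), with no section standing proud. I'll roll back once over it as a check.

In the tool's units: 2.4 cm / 60 = 0.04, -0.03 cm / 60 = -0.0005.

servo_tool(moves=[[0.0007, 0.0067, -0.0002, 0], [0.0013, 0.0133, -0.0003, 0], [0.0022, 0.02, -0.0005, 0], [0.0028, 0.0267, -0.0007, 0], [0.0035, 0.0333, -0.0008, 0], [0.0043, 0.04, -0.001, 0]])

```text
time: 21.77
ee_pos: [0.5375, -0.0904, 0.0966]
tcp_rot: [-179.6, 0.3, -96.3]
wrist_force: [-3.4, -0.1, 15.4]
opening: 0.0231
grasp_force: 91.0
```

In the tool's units: 2.4 cm / 60 = 0.04, 2 cm / 60 = 0.0333.

servo_tool(moves=[[0.0007, 0.0067, -0.0002, 0], [0.0013, 0.0133, -0.0003, 0], [0.0022, 0.02, -0.0005, 0], [0.0028, 0.0267, -0.0007, 0], [0.0035, 0.0333, -0.0008, 0], [0.0043, 0.04, -0.001, 0]])

```text
time: 22.27
ee_pos: [0.5401, -0.0663, 0.096]
tcp_rot: [-179.6, 0.4, -96.3]
wrist_force: [-3.1, -0.4, 14.8]
opening: 0.023
grasp_force: 91.0
```

In the tool's units: 2.4 cm / 60 = 0.04, 2 cm / 60 = 0.0333.

servo_tool(moves=[[0.0007, 0.0067, -0.0002, 0], [0.0015, 0.0133, -0.0003, 0], [0.0022, 0.02, -0.0005, 0], [0.0028, 0.0267, -0.0007, 0], [0.0037, 0.0333, -0.001, 0], [0.0043, 0.04, -0.0012, 0]])

```text
time: 22.77
ee_pos: [0.5427, -0.0422, 0.0953]
tcp_rot: [-179.6, 0.4, -96.3]
wrist_force: [-3.4, 0.6, 14.2]
opening: 0.0228
grasp_force: 91.0
```

In the tool's units: 2.4 cm / 60 = 0.04, 2 cm / 60 = 0.0333.

servo_tool(moves=[[0.0007, 0.0067, -0.0002, 0], [0.0015, 0.0133, -0.0003, 0], [0.0022, 0.02, -0.0005, 0], [0.0028, 0.0267, -0.0007, 0], [0.0037, 0.0333, -0.001, 0], [0.0043, 0.04, -0.0012, 0]])

```text
time: 23.27
ee_pos: [0.5454, -0.0181, 0.0945]
tcp_rot: [-179.6, 0.4, -96.3]
wrist_force: [-2.1, 0.3, 13.6]
opening: 0.0225
grasp_force: 90.9
```

In the tool's units: 2.4 cm / 60 = 0.04, 2 cm / 60 = 0.0333.

servo_tool(moves=[[0.0007, 0.0067, -0.0002, 0], [0.0015, 0.0133, -0.0003, 0], [0.0022, 0.02, -0.0005, 0], [0.0028, 0.0267, -0.0007, 0], [0.0037, 0.0333, -0.001, 0], [0.0043, 0.04, -0.0012, 0]])

```text
time: 23.77
ee_pos: [0.548, 0.006, 0.0936]
tcp_rot: [-179.6, 0.4, -96.3]
wrist_force: [-1.1, 0.6, 12.5]
opening: 0.0232
grasp_force: 90.6
```

In the tool's units: 2.4 cm / 60 = 0.04, 2 cm / 60 = 0.0333.

servo_tool(moves=[[0.0007, 0.0067, -0.0005, 0], [0.0015, 0.0133, -0.0008, 0], [0.0022, 0.02, -0.0012, 0], [0.0028, 0.0267, -0.0015, 0], [0.0037, 0.0333, -0.0018, 0], [0.0043, 0.04, -0.0022, 0]])

```text
time: 24.27
ee_pos: [0.5507, 0.03, 0.0924]
tcp_rot: [-179.6, 0.4, -96.3]
wrist_force: [-1.4, 0.5, 12.3]
opening: 0.0233
grasp_force: 90.6
```

In the tool's units: 1.1 cm / 60 = 0.0183, -0.03 cm / 60 = -0.0005.

servo_tool(moves=[[0.0007, 0.0067, -0.0002, 0], [0.0015, 0.0133, -0.0003, 0], [0.0022, 0.0183, -0.0005, 0], [0.0022, 0.0183, -0.0005, 0]])

```text
time: 24.6
ee_pos: [0.5519, 0.0414, 0.0919]
tcp_rot: [-179.7, 0.4, -96.2]
wrist_force: [-0.9, 1.1, 12.2]
opening: 0.023
grasp_force: 90.6
```

The profile is smooth with no steps. The left sections got the lightest pressing, so I'll make one more short pass there at about 18 N and then lift off.

In the tool's units: -1.5 cm / 60 = -0.025, -1.1 cm / 60 = -0.0183.

servo_tool(moves=[[0, 0, -0.0007, 0], [-0.0005, -0.005, -0.001, 0], [-0.0013, -0.0117, -0.0008, 0], [-0.002, -0.0183, -0.0005, 0], [-0.0027, -0.025, -0.0003, 0]])

```text
time: 25.02
ee_pos: [0.5503, 0.0261, 0.0922]
tcp_rot: [-179.6, 0.5, -96.2]
wrist_force: [-3.0, 2.7, 15.4]
opening: 0.0231
grasp_force: 90.9
```

In the tool's units: -2 cm / 60 = -0.0333, -1.6 cm / 60 = -0.0267.

servo_tool(moves=[[-0.0007, -0.0067, 0.0003, 0], [-0.0013, -0.0133, 0.0005, 0], [-0.0022, -0.02, 0.0008, 0], [-0.0028, -0.0267, 0.001, 0], [-0.0037, -0.0333, 0.0013, 0]])

```text
time: 25.43
ee_pos: [0.5481, 0.006, 0.0931]
tcp_rot: [-179.6, 0.5, -96.2]
wrist_force: [-3.2, 2.3, 15.7]
opening: 0.023
grasp_force: 91.1
```

In the tool's units: -2 cm / 60 = -0.0333, -1.6 cm / 60 = -0.0267.

servo_tool(moves=[[-0.0007, -0.0067, 0.0003, 0], [-0.0013, -0.0133, 0.0005, 0], [-0.0022, -0.02, 0.0008, 0], [-0.0028, -0.0267, 0.001, 0], [-0.0037, -0.0333, 0.0013, 0]])

```text
time: 25.85
ee_pos: [0.5459, -0.0141, 0.094]
tcp_rot: [-179.6, 0.4, -96.2]
wrist_force: [-2.9, 2.1, 16.0]
opening: 0.0229
grasp_force: 91.2
```

In the tool's units: -28.4 cm / 60 = -0.4733, 8.6 cm / 60 = 0.1433, 0.569 rad / 3.1416 = 0.1811.

servo_tool(moves=[[0, 0, 0.0167, 0], [0, 0, 0.0667, 0], [0, -0.025, 0.1167, 0.0191], [-0.0083, -0.0833, 0.1433, 0.0382], [-0.02, -0.1417, 0.1433, 0.0573], [-0.0317, -0.2, 0.1433, 0.0764], [-0.0433, -0.2583, 0.1433, 0.0955], [-0.055, -0.3167, 0.1433, 0.1146], [-0.0667, -0.375, 0.1433, 0.1337], [-0.0767, -0.425, 0.1433, 0.1528], [-0.0833, -0.4583, 0.1433, 0.1719], [-0.085, -0.4733, 0.1433, 0.1811], [-0.085, -0.4733, 0.1433, 0.1811], [-0.085, -0.4733, 0.1433, 0.1811], [-0.085, -0.4733, 0.1433, 0.1811]])

```text
time: 27.1
ee_pos: [0.4938, -0.2975, 0.1772]
tcp_rot: [-179.9, 0.4, -63.7]
wrist_force: [0.4, -0.6, -1.5]
opening: 0.023
grasp_force: 89.0
```

```bash
python3 - <<'E'
from h import *
o=get_obs(); print(o["time"],o["ee_pos"],o["tcp_rot"],o["wrist_force"],o["torque"],o["q"])
w=camera("wrist")[:,:,::-1][60:360,170:470]
s=camera("scene")[:,:,::-1]; s=cv2.resize(s[120:240,350:450],None,fx=5,fy=5,interpolation=cv2.INTER_CUBIC)
cv2.imwrite("pics/m5.png",np.hstack([s[:300*2][:600,:], cv2.copyMakeBorder(w,0,300,0,0,cv2.BORDER_CONSTANT)]))
E
```

```text
27.1 [ 0.49383161 -0.29753115  0.17716841] [-179.86497318    0.42394807  -63.68914982] [ 0.38972163 -0.59465316 -1.49376588] [-0.01496431 -0.02262866 -0.03250363] [ -31.23753679    8.14482697    7.53713079   89.67759862    0.34142599
 -147.54873746]
```

View pics/m5.png

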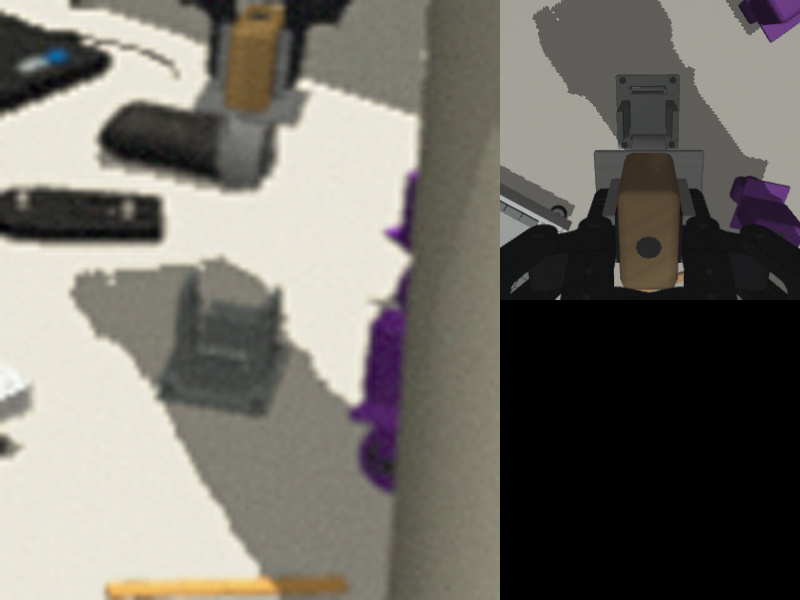

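The roller hangs upright and lines up with the stand. I'll correct by 1 mm and lower it.

In the tool's units: -6 cm / 60 = -0.1, 0.12 cm / 60 = 0.002.

servo_tool(moves=[[0.002, -0.0008, -0.025, 0], [0.002, -0.0008, -0.0667, 0], [0.002, -0.0008, -0.0917, 0], [0.002, -0.0008, -0.1, 0], [0.002, -0.0008, -0.1, 0], [0.002, -0.0008, -0.1, 0]])

```text
time: 27.7
ee_pos: [0.4952, -0.2983, 0.1182]
tcp_rot: [-179.8, 0.4, -63.6]
wrist_force: [0.4, 0.0, -3.1]
opening: 0.0231
grasp_force: 89.0
```

In the tool's units: -1.5 cm / 60 = -0.025, -1.2 cm / 60 = -0.02.

servo_tool(moves=[[0, 0, -0.005, 0], [0, 0, -0.01, 0], [0, 0, -0.015, 0], [0, 0, -0.02, 0], [0, 0, -0.025, 0]])

```text
time: 28.12
ee_pos: [0.495, -0.2987, 0.1023]
tcp_rot: [-179.8, 0.4, -63.7]
wrist_force: [-0.6, 0.5, -3.5]
opening: 0.0229
grasp_force: 89.0
```

Entering freely.

In the tool's units: -2 cm / 60 = -0.0333, -1.6 cm / 60 = -0.0267.

servo_tool(moves=[[0, 0, -0.0067, 0], [0, 0, -0.0133, 0], [0, 0, -0.02, 0], [0, 0, -0.0267, 0], [0, 0, -0.0333, 0]])

```text
time: 28.53
ee_pos: [0.4949, -0.2986, 0.0819]
tcp_rot: [-179.9, 0.4, -63.7]
wrist_force: [-0.7, 0.2, -3.2]
opening: 0.0227
grasp_force: 89.0
```

In the tool's units: -1.4 cm / 60 = -0.0233, -1.1 cm / 60 = -0.0183.

servo_tool(moves=[[0, 0, -0.0067, 0], [0, 0, -0.0133, 0], [0, 0, -0.0183, 0], [0, 0, -0.0233, 0]])

```text
time: 28.87
ee_pos: [0.4949, -0.2986, 0.068]
tcp_rot: [-179.9, 0.4, -63.7]
wrist_force: [0.2, -0.0, -3.3]
opening: 0.0229
grasp_force: 89.0
```

In the tool's units: -0.2 cm / 60 = -0.0033, -0.1 cm / 60 = -0.0017.

servo_tool(moves=[[0, 0, -0.0017, 0], [0, 0, -0.0033, 0], [0, 0, -0.0033, 0]])

```text
time: 29.12
ee_pos: [0.4949, -0.2986, 0.0663]
tcp_rot: [-179.9, 0.4, -63.6]
wrist_force: [-0.5, 0.2, -2.8]
opening: 0.0234
grasp_force: 89.0
```

In the tool's units: -0.1 cm / 60 = -0.0017.

servo_tool(moves=[[0, 0, -0.0017, 0], [0, 0, -0.0017, 0]])

```text
time: 29.28
ee_pos: [0.495, -0.2987, 0.0655]
tcp_rot: [-179.8, 0.4, -63.7]
wrist_force: [-0.4, -0.2, -2.3]
opening: 0.0233
grasp_force: 89.0
```

In the tool's units: -0.15 cm / 60 = -0.0025, -0.1 cm / 60 = -0.0017.

servo_tool(moves=[[0, 0, -0.0017, 0], [0, 0, -0.0025, 0], [0, 0, -0.0025, 0]])

```text
time: 29.53
ee_pos: [0.4951, -0.2987, 0.0648]
tcp_rot: [-179.8, 0.3, -63.7]
wrist_force: [-1.5, 1.1, 4.2]
opening: 0.023
grasp_force: 90.1
```

The plate is seated, at the same height as at pick-up. I'll release and retreat.

servo_tool(moves=[[0, 0, 0, 0], [0, 0, 0, 0], [0, 0, 0, 0], [0, 0, 0, 0], [0, 0, 0, 0], [0, 0, 0, 0]], claw=0)

```text
time: 30.03
ee_pos: [0.4949, -0.2986, 0.0639]
tcp_rot: [-179.9, 0.4, -63.6]
wrist_force: [-0.1, -0.8, 0.1]
opening: 0.0856
grasp_force: 0.0
```

In the tool's units: 16 cm / 60 = 0.2667, 12 cm / 60 = 0.2.

servo_tool(moves=[[0, 0, 0.0167, 0], [0, 0, 0.0667, 0], [0, 0, 0.1333, 0], [0, 0, 0.2, 0], [0, 0, 0.2667, 0], [0, 0, 0.2667, 0], [0, 0, 0.2667, 0]])

```text
time: 30.62
ee_pos: [0.4959, -0.2992, 0.2276]
tcp_rot: [-179.7, 0.1, -63.7]
wrist_force: [0.1, -0.5, 0.4]
opening: 0.0853
grasp_force: 0.0
```

```bash
python3 - <<'E'
from h import *
o=get_obs(); print(o["time"],o["ee_pos"],o["wrist_force"],o["opening"])
w=camera("wrist")[:,:,::-1][60:260,0:400]
s=camera("scene")[:,:,::-1]; s=cv2.resize(s[140:240,235:425],None,fx=4,fy=4,interpolation=cv2.INTER_CUBIC)
cv2.imwrite("pics/m6.png",np.vstack([s,cv2.copyMakeBorder(w,0,0,0,s.shape[1]-400,cv2.BORDER_CONSTANT)]))
E
```

```text
30.6167 [ 0.4958624  -0.29922308  0.2276142 ] [ 0.07335256 -0.49524391  0.35409499] 0.08534193282807417
```

View pics/m6.png

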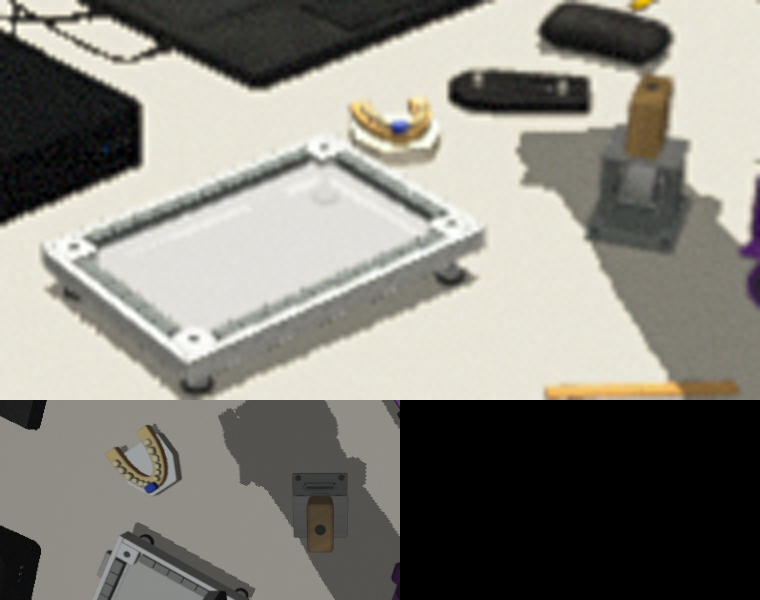

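The final picture shows the near bead level along its whole length, from (215,330) to (440,235). The roller stands upright and down in its stand at (645,160), released. Handing in.

```bash
python3 -c "
from workcell import *
print(job_done())"
```

```text
the job is handed in; nothing more can be done
None
```

I rolled the near bead down from the started end, and it looks level along its whole length. The highest roller force I read on the window was about 19 N. The roller is back upright and fully down in its stand, and the job was handed in at about 31 s; the hand-in returned no verdict.

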